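# Put the dialled movement under the sprung inspection lens and hold the lens over it

### The job

The bare movement in the nest of the lens stand is done with; the dialled one, with the hands on it, waits on the rest: make them change places, each lying flat between the pins of its new nest, setting them down gently rather than dropping them and leaving the other things on the bench alone. Then take the lens's black thumb grip and draw the sprung rod out of its sleeve until its black ring mark has just come out at the sleeve's mouth, so that the lens stands over the dial and I can check the clearance of the hands. Finish while holding it there: it springs back if you let go.

Things in the scene. Friction and masses are not known exactly. Their poses are not given: they have to be found in the camera images.
- lens_stand: Inspection stand, fixed to the bench: grey base plate 78 x 300 x 10 mm. Origin on the bench top under the centre of its nest; its +y is the direction in which the lens rod pulls out (from the sleeve towards the nest), z up. The base reaches from y = -257 to +43 mm and 39 mm either side. A column at y = -208 carries a level aluminium sleeve (18 mm diameter, y = -294 to -168, axis 100 mm above the bench, clamp up to 115 mm).
- lens_nest (a point): Centre of the top face of the stand's nest, 24 mm above the bench. The nest is a steel block 28 mm (along x) by 50 mm (along y), its top 14 mm above the base plate, with four brass pins 4 mm thick and 5 mm high with round tops at x = +-12.3, y = +-17.6 mm. A movement lies flat on the block between the pins with about 2 mm play. The open sides for the fingers are +-x. Axes as the stand's.
- sleeve_mouth (a point): Centre of the sleeve's open end, on the rod's axis, 100 mm above the bench and 168 mm from the nest's centre (stand's -y).
- lens_rod (a joint): How far the sprung rod is drawn out of its sleeve, m: 0 fully in (as found), 0.090 when the 4 mm wide black ring mark has just come wholly out of the sleeve's mouth and the lens is centred over the nest, 0.110 at the end stop. The spring pulls with about 2.3 N at the start and 8 N at the mark.
- thumb_grip (a point): Middle of the black thumb grip that stands up on the rod, 118 mm above the bench; the grip is an upright tab 12 mm thick across the rod (stand's x), 18 mm long along the rod (y), its top 129 mm and its foot 103 mm above the bench; the 8 mm rod runs beneath it. With the rod in, it is 30 mm in front of the sleeve's mouth. It moves with the rod. Take it from above, across its thickness. Axes as the stand's.
- lens (a point): Centre of the round lens (43 mm across its dark frame, 10 mm thick, level) on the end of the rod, 100 mm above the bench, 48 mm beyond the thumb grip; with the rod in, 90 mm from the nest's centre.
- rest: Movement rest, fixed on the green mat (mat top 3 mm above the bench): a round grey foot 80 mm across and 10 mm high with a nest like the stand's on it. Origin at the centre of its underside; z up.
- rest_nest (a point): Centre of the top face of the rest's nest, 24 mm above the mat, 27 mm above the bench; same block, pins and axes as lens_nest: pins at x = +-12.3, y = +-17.6 mm, open for the fingers at +-x.
- bare_movement: Bare watch movement (open works, no dial) in its grey plastic ring, a disc 36 mm across and 9 mm high, 40 g; origin at the centre of its underside. Starts in the lens stand's nest.
- dialled_movement: Movement with white dial and two hands in a grey plastic ring, a disc 36 mm across and 9 mm high (hands 2 mm higher), 40 g; origin at the centre of its underside. Starts in the rest's nest.
- clear_mat (a point): A point on the green cutting mat (top 3 mm above the bench, z = 0.003) round which at least 60 mm are bare: room to park a movement for a moment.
- loupe: Eye loupe, 35 mm across and 30 mm high, loose bystander; origin under its centre.
- round_box: Clear round box, 66 mm across and 19 mm high, loose bystander; origin under its centre.
- bracelet: Steel watch bracelet, 24 x 157 x 18 mm, loose bystander at the far left; origin under its middle.
- cream_tin: Round paste tin, 59 mm across and 24 mm high, loose bystander; origin under its centre.
There are look-alikes about, which are no part of the job. What is shaped like the rest but turquoise is not meant.

How it is judged:
By the outcome, as a careful person would: the job done as asked, in the order asked, and still so for the second after the job is handed in, while the arm keeps its last pose, push and grip.
It also fails if it takes over 72 s, if anything falls off the work surface, if the arm or the gripper's body presses on something with over 40 N, if the wrist force passes 120 N, or if a joint passes its speed limit or range.

### The arm

A 6-joint arm with a two-finger parallel gripper is mounted at the origin on a cart in front of the work surface, level with it; the furniture and walls round the work are solid. World frame = base frame: x ahead of the robot, y to its left, z up, the work surface at z = 0. Lengths are in mm, angles in degrees, forces in N, time in s.
With the tool pointing down it reaches from about 300 to 850 mm from the base axis. Payload 4.2 kg.
Tool frame: the origin (TCP) lies on the centre line of the jaws, within the pads' length; the fingertips stand 11 mm ahead of it and the grasp point (between the pads) lies 8 mm behind it; z points along the fingers, y is the line along which they close (so a half turn about z gives the same grasp; the last joint's range is limited). The gripper opens to 91 mm and grips with 3 to 60 N. Pads are 32 mm wide; open, the fingers measure 118 mm over their backs; the gripper's body (76 mm by 178 mm) begins 60 mm behind the grasp point.
Start: joints at [-74.37, 18.312, 89.639, -0, 72.044, -1.146], TCP at [165.967, -550.542, 224.976] pointing down, gripper open.
Joint ranges: [-177.97, 177.97], [-48.28, 115.42], [12.27, 149.76], [-77.06, 257.06], [2.81, 150.46], [-146.56, 146.56]. Speed limits (degrees/s): [147.25, 147.25, 180, 180, 180, 180].

### API

Orientations are given as [roll, pitch, yaw] about the fixed x, y, z axes, in that order (R = Rz(yaw) Ry(pitch) Rx(roll)).
In Python, from workcell import env, grab_frame, camera_model, models gives the robot as it stands.
- The arm moves only by the shell command python3 -m crank 'ROWS' [FORCE]. ROWS is text: rows parted by semicolons, each of 7 numbers parted by spaces: the closure, from -1 (fully open) to 1 (shut), so that 0 is half open, then the shift along the tool's x, y, z in mm, then the turn, a rotation vector about the tool's x, y, z in degrees. A call has 1 to 10 rows; each row shifts and turns the commanded pose from where the row before left it, along the tool's axes as they then stand; what a row does not reach is not made up. A row lasts 1/8 s, in which the tool goes at most 62.5 mm and 10.7 degrees, less where a joint would pass 70% of its speed; a pose out of reach is approached as far as the arm can. A call is refused whole if a number of a shift passes 62.5 or a number of a turn 10.7, either way. A call with a gripper value outside its range is refused whole. The fingers move at their own pace and stop on an object; FORCE is the grip in N (left out, the last holds). Time passes only in rows, so rows that do not move let the fingers close. It gives the time, the measured TCP pose, the force, the opening and the grip force at its end, in the units of the state.
- env.state(): the state, without advancing time (a new reading comes with each control period).
- grab_frame(name): name is "scene" or "side" or "wrist"; returns the picture (480x640x3 uint8, blue, green, red); there is no depth.
- camera_model(name): a dict with "K" (3x3 intrinsics, pixels), "R" (3x3) and "t" (3): a world point X has camera coordinates R X + t; the wrist camera has in their place "mount" (4x4, takes a point from camera to tool coordinates, whose origin is the TCP and whose axes are the flange's). Camera axes: x right, y down, z forward; pixel columns grow to the right and rows downward; lengths in mm; the calibration is good to about 2 mm. A picture is of the moment at which its call begins: read the wrist's pose just before it. camera_model takes no time and is no camera call.
- env.job_done(): hands the job in; it is judged then, once.
Trained networks look in the newest picture that a camera, given by its name, has taken for a name from the list of things; names that differ only in an ending like _2 or _b are one class to them, and where a whole thing is asked for, a point or a joint stands for the part that bears it (a point fixed in the world has none). Each returns a list of dicts, best first, with "p" (0 to 1); they miss things now and then, are a little off and sometimes report something else, mostly with a low value. They report only what shows in the picture. A call takes as long as a camera call. They do not tell look-alikes from the thing itself.
- models.search_frame(name, camera): "point" ([x, y, z] in mm, in world coordinates, good to about 4 mm: the middle of the surface that is visible of it).
The state is a dict: "time_s": time; "qpos": joint angles; "qvel": joint speeds; "effort": joint torques, N m; "ee_pos": TCP position; "ee_rot": TCP orientation; "force": force on the tool from outside, world axes, zero at the start; "torque": the same for the moment, N m; "gripper_width": finger opening in mm; "gripper_force": force on a finger pad.
Only numpy, scipy, OpenCV 4.12 (cv2) and the standard library are available. Lean on these libraries where they do the work, as an engineer would, in place of code of your own. Each camera call takes 0.05 s, during which the arm holds its last target. There are 200 camera calls.

## Working session

There is one attempt and no reset: what is moved stays moved. The work goes in short steps, Python scripts to look and compute and a shell command to move; the robot and the scene stay as the last step left them, time stands still between calls to the robot, and variables do not carry over. Pictures are saved under pics/ and viewed, at most 10 in all, crops included, and the job is handed in when it is done.

```bash
mkdir -p pics; ls; cat > h.py <<'E'
import numpy as np,cv2
from workcell import env,grab_frame,camera_model,models
from scipy.spatial.transform import Rotation as Ro
def cam(name,s=None):
    m=camera_model(name)
    K=np.array(m['K'])
    if 'R' in m: return K,np.array(m['R']),np.array(m['t']).ravel()
    s=s or env.state()
    T=np.eye(4);T[:3,:3]=Ro.from_euler('xyz',s['ee_rot'],degrees=True).as_matrix();T[:3,3]=s['ee_pos']
    W=np.linalg.inv(T@np.array(m['mount']))
    return K,W[:3,:3],W[:3,3]
def proj(c,X):
    K,R,t=c;p=(np.atleast_2d(X)@R.T+t)@K.T
    return p[:,:2]/p[:,2:]
def ray(c,uv,z):
    K,R,t=c;d=R.T@np.linalg.solve(K,[uv[0],uv[1],1]);o=-R.T@t
    return o+d*(z-o[2])/d[2]
E
python3 - <<'E'
from h import *
print(env.state())
for n in ['scene','side','wrist']:
    c=cam(n);im=grab_frame(n);cv2.imwrite(f'pics/{n}0.png',im)
    print(n,'cam at',(-c[1].T@c[2]).round(), c[0][0,0])
    if n!='wrist':
      for o in ['lens_stand','rest','bare_movement','dialled_movement','thumb_grip','loupe','round_box','cream_tin','bracelet']:
        print(o,[(np.round(d['point']).tolist(),round(d['p'],2)) for d in models.search_frame(o,n)][:4])
print(camera_model('wrist')['mount'])
E
```

```text
pics
{'time_s': 0.0, 'qpos': array([-7.43704381e+01,  1.83502077e+01,  8.97078652e+01,  1.41345318e-03,
        7.20413642e+01, -1.14495984e+00]), 'qvel': array([ 0.01004587, -0.0868127 ,  0.10283012, -0.03988625, -0.02334181,
       -0.14669657]), 'effort': array([ 8.98221006e-04, -4.12456620e+01, -2.31969059e+01,  7.28236581e-02,
        4.56775795e-02, -1.57011682e-04]), 'ee_pos': array([ 165.83449058, -550.05835514,  224.12472892]), 'ee_rot': array([-1.79900610e+02, -3.33051270e-03,  1.67740819e+01]), 'force': array([-0.63207639, -0.52704812,  0.29990709]), 'torque': array([-0.03577009,  0.01580376, -0.03478961]), 'gripper_force': 0.0, 'gripper_width': 91.1279772396926}
scene cam at [-360. -926. 1023.] 540.962331854917
lens_stand [([450.0, -116.0, 10.0], 0.7)]
rest [([325.0, -151.0, 12.0], 0.7), ([457.0, 298.0, 12.0], 0.5)]
bare_movement [([447.0, -118.0, 12.0], 0.71), ([468.0, 23.0, 32.0], 0.48)]
dialled_movement [([463.0, 317.0, 35.0], 0.47)]
thumb_grip [([455.0, -74.0, 102.0], 0.67), ([469.0, 27.0, 27.0], 0.47)]
loupe [([453.0, 301.0, 13.0], 0.44)]
round_box [([523.0, -436.0, 
[... 225 characters left out ...]
50.0, 345.0, 8.0], 0.63)]
bare_movement []
dialled_movement [([462.0, 324.0, 36.0], 0.58)]
thumb_grip [([459.0, -70.0, 101.0], 0.53)]
loupe [([402.0, 578.0, 8.0], 0.54), ([533.0, 173.0, 22.0], 0.41)]
round_box [([520.0, -449.0, 5.0], 0.7), ([450.0, 344.0, 10.0], 0.34)]
cream_tin [([427.0, -436.0, 23.0], 0.48)]
bracelet [([532.0, 174.0, 21.0], 0.63), ([401.0, 579.0, 6.0], 0.49)]
wrist cam at [ 228. -531.  386.] 348.6501099221701
[[ 5.09557687e-04 -9.72226817e-01 -2.34040074e-01  6.53915791e+01]
 [ 9.99999831e-01  4.29815831e-04  3.91724040e-04 -7.98128517e-01]
 [-2.80250488e-04 -2.34040234e-01  9.72226872e-01 -1.60824725e+02]
 [ 0.00000000e+00  0.00000000e+00  0.00000000e+00  1.00000000e+00]]
```

View pics/scene0.png

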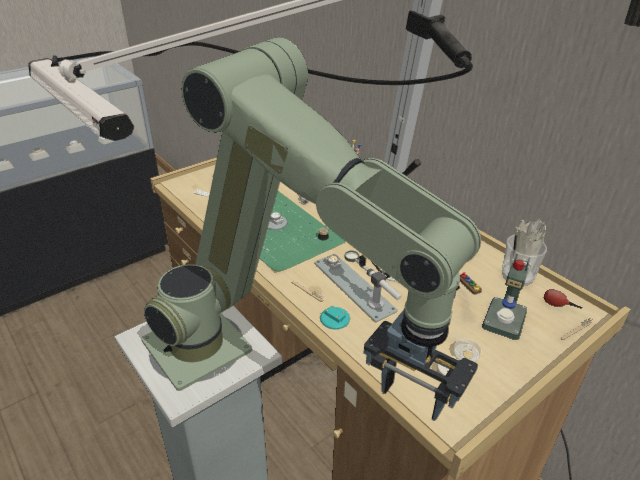

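View pics/side0.png

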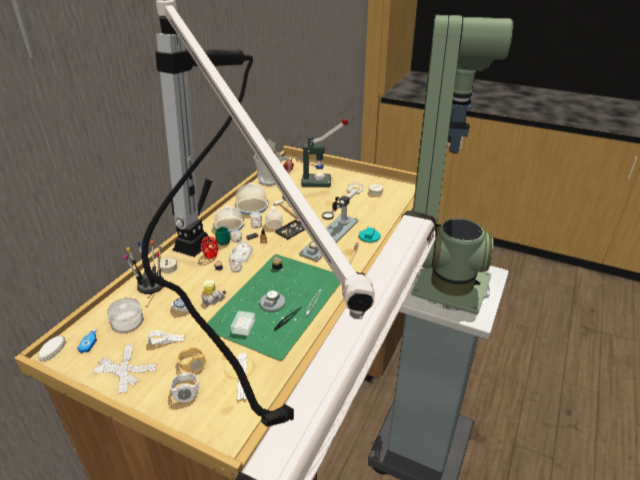

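Scene shows: the stand's nest with the bare movement at (333,260), lens (352,256), column (378,300); the grey rest on the green mat at (276,220). The turquoise look-alike is at (335,317). Side shows the rest at (272,300), the stand at (330,235) and the turquoise one at (370,235). A white lamp hangs near the robot, so I'll triangulate it.

```bash
python3 - <<'E'
from h import *
a,b=cam('scene'),cam('side')
def tri(u,v):
    P=[c[0]@np.c_[c[1],c[2]] for c in (a,b)]
    X=cv2.triangulatePoints(P[0],P[1],np.array(u,float),np.array(v,float)).ravel();X=X[:3]/X[3]
    print(X.round(),proj(a,X).round(),proj(b,X).round())
tri((72,70),(360,290)); tri((117,125),(425,228)); tri((45,70),(265,470))
tri((276,217),(272,298)) # rest
tri((333,259),(312,248)) # nest
tri((373,266),(345,200)) # column
tri((323,235),(277,264))
for uv in [(276,217)]: print(ray(a,uv,36))
print(ray(a,(333,259),30))
E
```

```text
[ 48. 703. 497.] [[72. 70.]] [[360. 290.]]
[ 35. 387. 441.] [[114. 127.]] [[421. 225.]]
[  46. 1002.  420.] [[46. 69.]] [[269. 473.]]
[469. 326.  22.] [[276. 218.]] [[271. 297.]]
[478.  40.  18.] [[333. 259.]] [[312. 248.]]
[ 447. -151.  122.] [[371. 268.]] [[343. 198.]]
[542. 164.  11.] [[323. 235.]] [[277. 264.]]
[459.62643128 309.31761807  36.        ]
[469.82802952  29.43440904  30.        ]
```

```bash
python3 -m crank '-1 44 -42 -8 0 0 0;-1 44 -42 -8 0 0 0;-1 44 -42 -8 0 0 0;-1 44 -42 -8 0 0 0;-1 44 -42 -8 0 0 0;-1 44 -42 -8 0 0 0;-1 44 -42 -8 0 0 0;-1 44 -42 -8 0 0 0;-1 44 -42 -8 0 0 0;-1 44 -42 -8 0 0 0' && python3 -m crank '-1 0 0 0 0 0 -10.4;-1 0 0 0 0 0 -10.4;-1 0 0 0 0 0 -10.4;-1 0 0 0 0 0 -10.4;-1 0 0 0 0 0 -10.4;-1 0 0 0 0 0 -10.4;-1 0 0 0 0 0 -10.4;-1 0 0 0 0 0 0' && python3 - <<'E'
from h import *
s=env.state();c=cam('wrist',s);im=grab_frame('wrist');cv2.imwrite('pics/w1.png',im);np.save('w1.npy',np.array([*s['ee_pos'],*s['ee_rot']]))
print(s['ee_pos'],s['ee_rot'])
for o in ['bare_movement','thumb_grip','lens_stand','lens']:
    print(o,[(np.round(d['point']).tolist(),round(d['p'],2),proj(c,d['point']).round().tolist()) for d in models.search_frame(o,'wrist')][:4])
E
```

```text
time_s: 2.3
ee_pos: [466.7, -19.5, 305.5]
ee_rot: [180.0, -0.0, 16.8]
force: [0.4, -0.7, 0.7]
gripper_width: 90.9
gripper_force: 0.0
time_s: 3.3
ee_pos: [466.0, -21.4, 305.0]
ee_rot: [180.0, 0.0, 89.5]
force: [0.4, 0.6, -0.7]
gripper_width: 91.4
gripper_force: 0.0
[465.97619111 -21.42480572 304.99006989] [1.79990755e+02 5.61542383e-03 8.94511485e+01]
bare_movement [([477.0, 29.0, 32.0], 0.75, [[329.0, 168.0]])]
thumb_grip [([460.0, -56.0, 100.0], 0.64, [[315.0, 250.0]])]
lens_stand [([458.0, -45.0, 16.0], 0.65, [[315.0, 225.0]])]
lens [([458.0, -58.0, 100.0], 0.97, [[313.0, 252.0]]), ([459.0, -46.0, 11.0], 0.48, [[316.0, 225.0]])]
```

View pics/w1.png

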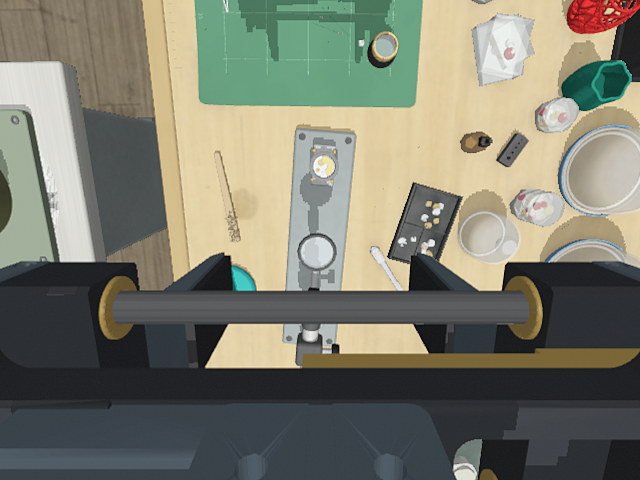

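The wrist view has the bare movement in its nest at (324,166), the lens at (317,252), the turquoise thing at (243,280), and a loose loupe at (384,47).

```bash
python3 - <<'E'
from h import *
c=cam('wrist',env.state())
n=ray(c,(324,166),33);l=ray(c,(317,252),105);print(n,l,np.linalg.norm((n-l)[:2]),np.degrees(np.arctan2(n[1]-l[1],n[0]-l[0])))
for p in [(297,128),(355,130),(285,340),(337,342)]: print(ray(c,p,10))
im=cv2.imread('pics/w1.png')[90:300,260:400];cv2.imwrite('pics/w1c.png',cv2.resize(im,None,fx=2.8,fy=2.8,interpolation=2))
E
```

```text
[470.72587094  31.6394225   33.        ] [461.97539313 -56.57864724 105.        ] 88.65099373302523 84.33527863020242
[437.49825373  77.70266727  10.        ]
[509.97186222  74.71155714  10.        ]
[ 413.16767465 -214.89728937   10.        ]
[ 488.34017307 -218.70153587   10.        ]
```

View pics/w1c.png

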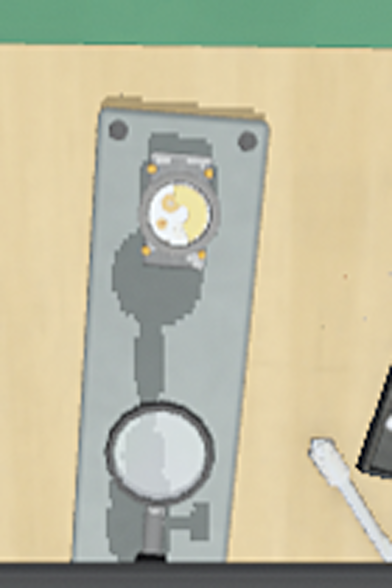

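Crop: the bare movement (open gold works) lies between four brass pins at w1 ≈(324,166), so this is the grey stand and the right pick. The stand's yaw is about -4.7°, and nest and lens measure 89 mm apart against the stated 90.

```bash
python3 -m crank '-1 18 2 55 0 0 4.2;-1 17 2 55 0 0 0;-1 17 1 55 0 0 0;-1 0 0 0 0 0 0' && python3 - <<'E'
from h import *
s=env.state();c=cam('wrist',s);im=grab_frame('wrist');cv2.imwrite('pics/w2.png',im)
print(s['ee_pos'],s['ee_rot'],proj(c,[470.7,31.6,33]))
cv2.imwrite('pics/w2.png',cv2.resize(im[120:360,200:440],(600,600),interpolation=2))
E
```

```text
time_s: 4.05
ee_pos: [470.9, 30.7, 136.8]
ee_rot: [-179.5, 0.1, 85.4]
force: [0.4, -0.6, 0.0]
gripper_width: 91.2
gripper_force: 0.0
[470.94528564  30.70392509 136.75828036] [-1.79475721e+02  7.18285158e-02  8.54306752e+01] [[321.42182696 240.63206521]]
```

View pics/w2.png

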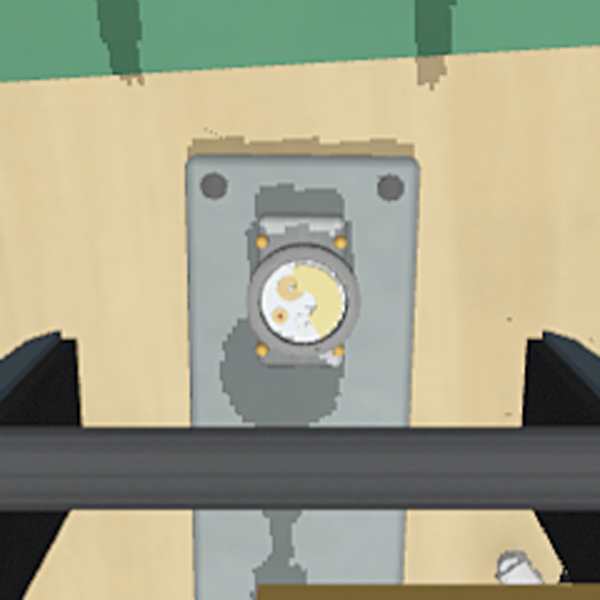

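Close view: the disc centre is at full-image (321.4,239.6) and the pins' centre at (320.4,238.8), 1 px from the prediction. The base edges run parallel to the tool.

```bash
python3 - <<'E'
from h import *
c=cam('wrist'); print('mov',ray(c,(321.4,239.6),33),'nest',ray(c,(320.4,238.8),28)); s=env.state();print(s['ee_pos'])
E
python3 -m crank '-1 1 0 40 0 0 0;-1 0.5 0 40 0 0 0;-1 0 0 10 0 0 0;-1 0 0 7 0 0 0;-1 0 0 0 0 0 0'
```

```text
mov [473.74035373  31.40421125  33.        ] nest [472.89581754  30.91259663  28.        ]
[473.32385712  30.31618863 139.39179257]
time_s: 4.72
ee_pos: [475.2, 31.5, 44.2]
ee_rot: [179.8, -0.0, 85.4]
force: [0.1, 0.5, 0.8]
gripper_width: 91.1
gripper_force: 0.0
```

```bash
python3 -m crank '-1 0 0 0 0 0 0;-1 0 0 0 0 0 0'; python3 - <<'E'
from h import *
s=env.state();c=cam('wrist',s);im=grab_frame('wrist')
print(s['ee_pos'],s['ee_rot'],s['qvel'])
print(proj(c,[[471,32,33],[474,32,33]]))
cv2.imwrite('pics/w3.png',cv2.resize(im[200:440,160:480],(640,480),interpolation=2))
E
```

```text
time_s: 4.97
ee_pos: [474.5, 31.7, 43.7]
ee_rot: [179.9, -0.0, 85.4]
force: [0.3, -0.3, 0.1]
gripper_width: 91.0
gripper_force: 0.0
[474.54269936  31.70672049  43.67216172] [ 1.79908557e+02 -4.85002650e-03  8.53767409e+01] [ 0.00309     0.15359372  0.44986534 -0.01325221 -0.17744352  0.03138482]
[[313.8614989  285.02913027]
 [319.58387686 284.59379926]]
```

View pics/w3.png

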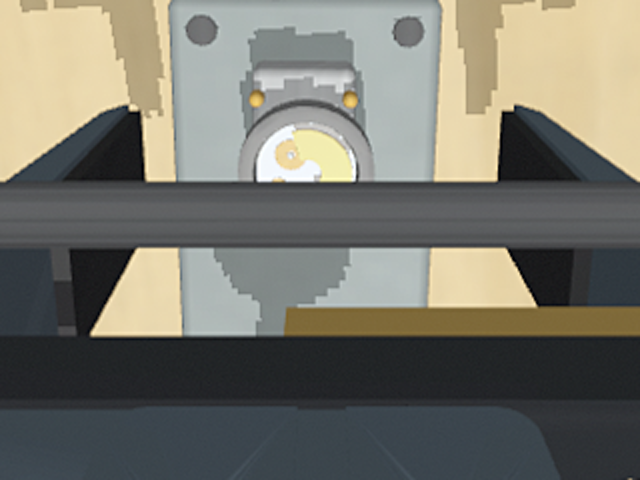

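```bash
python3 - <<'E'
from h import *
c=cam('wrist')
print(env.state()['ee_pos'],'top',ray(c,(313,250),33),'pins',ray(c,(288.5,249.5),28),ray(c,(335,249.5),28), 'edges',ray(c,(280,284),30),ray(c,(347,284),30))
d=np.radians(85.3);u=np.array([np.cos(d),np.sin(d)]);print(ray(c,(313,250),33)[:2]-18*u,(ray(c,(288.5,249.5),28)+ray(c,(335,249.5),28))[:2]/2-17.6*u)
E
```

```text
[474.37166296  31.72425524  43.50835052] top [471.99377454  51.00187919  33.        ] pins [459.00740019  50.94316524  28.        ] [483.2954897  48.9869063  28.       ] edges [452.81923169  32.95506219  30.        ] [488.26801955  30.09685155  30.        ]
[470.51888139  33.06240623] [469.70932719  32.42421776]
```

```bash
python3 -m crank '-1 0.7 -4 0 0 0 0;-0.2 0 0 6.5 0 0 0;0.1 0 0 0 0 0 0;0.1 0 0 0 0 0 0;0.6 0 0 0 0 0 0;0.6 0 0 0 0 0 0;0.6 0 0 0 0 0 0;0.6 0 0 0 0 0 0' 12
```

```text
time_s: 6.02
ee_pos: [470.2, 32.7, 36.5]
ee_rot: [180.0, 0.0, 85.4]
force: [0.8, -0.1, -0.8]
gripper_width: 35.0
gripper_force: 12.0
```

```bash
python3 -m crank '0.6 0 0 -10 0 0 0;0.6 0 0 -40 0 0 0;0.6 0 0 -50 0 0 0;0.6 45 -5 -40 0 0 0;0.6 45 -5 -40 0 0 0;0.6 45 -5 0 0 0 0;0.6 45 -5 0 0 0 0;0.6 0 0 0 0 0 0;0.6 0 0 0 0 0 0;0.6 0 0 0 0 0 0' && python3 - <<'E'
from h import *
s=env.state();c=cam('wrist',s);im=grab_frame('wrist');cv2.imwrite('pics/w4.png',im)
print(s['ee_pos'],s['ee_rot'])
for o in ['dialled_movement','rest','loupe']:
    print(o,[(np.round(d['point']).tolist(),round(d['p'],2),proj(c,d['point']).round().tolist()) for d in models.search_frame(o,'wrist')][:4])
E
```

```text
time_s: 7.28
ee_pos: [464.6, 212.7, 216.5]
ee_rot: [-180.0, 0.0, 85.3]
force: [-0.2, -0.4, -0.7]
gripper_width: 35.3
gripper_force: 12.0
[464.58702408 212.69336313 216.52294679] [-1.79994040e+02  2.81488533e-02  8.53016448e+01]
dialled_movement [([467.0, 325.0, 37.0], 0.7, [[314.0, 104.0]]), ([467.0, 63.0, 7.0], 0.15, [[333.0, 343.0]])]
rest [([464.0, 323.0, 12.0], 0.92, [[310.0, 109.0]])]
loupe [([537.0, 170.0, 28.0], 0.97, [[393.0, 256.0]])]
```

View pics/w4.png

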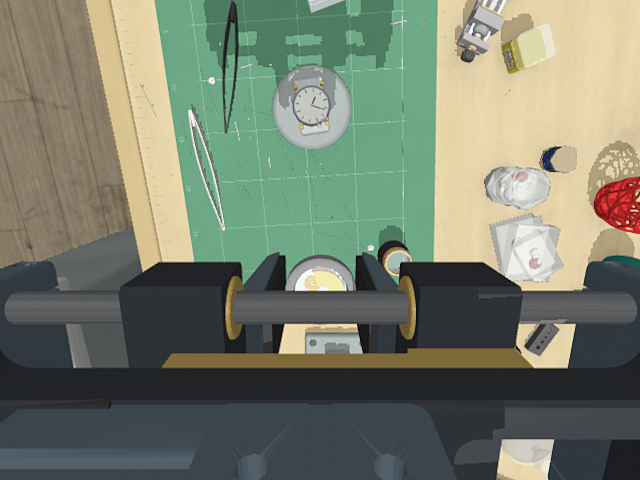

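View: the dialled movement on the grey round rest is at (312,105). White tweezers run (190,110)–(223,230), black ones about (230,70). The loupe is at (394,258), and the bare movement is in the jaws at (320,275).

```bash
python3 - <<'E'
from h import *
c=cam('wrist')
for n,p,z in [('rest',(312,105),38),('foot bottom edge',(313,149),13),('tweez',(223,230),3),('tweezmid',(213,180),3),('loupe left',(378,258),30),('speck',(371,248),3),('cand',(305,215),3),('matR',(437,200),3),('foot L',(272,108),13),('foot R',(352,108),13),('foot top',(312,65),13)]: print(n,ray(c,p,z).round(1))
print(proj(c,[[455,215,3],[470,195,3]]).round())
im=cv2.imread('pics/w4.png')[55:155,262:362];cv2.imwrite('pics/w4c.png',cv2.resize(im,(600,600),interpolation=2))
E
```

```text
rest [465.9 323.8  38. ]
foot bottom edge [463.  285.3  13. ]
tweez [356.9 207.7   3. ]
tweezmid [354.3 262.4   3. ]
loupe left [521.1 170.3  30. ]
speck [517.8 174.1   3. ]
cand [448.1 217.    3. ]
matR [591.1 221.7   3. ]
foot L [426.1 327.6  13. ]
foot R [504.7 321.2  13. ]
foot top [468.8 363.2  13. ]
[[311. 216.]
 [327. 233.]]
```

View pics/w4c.png

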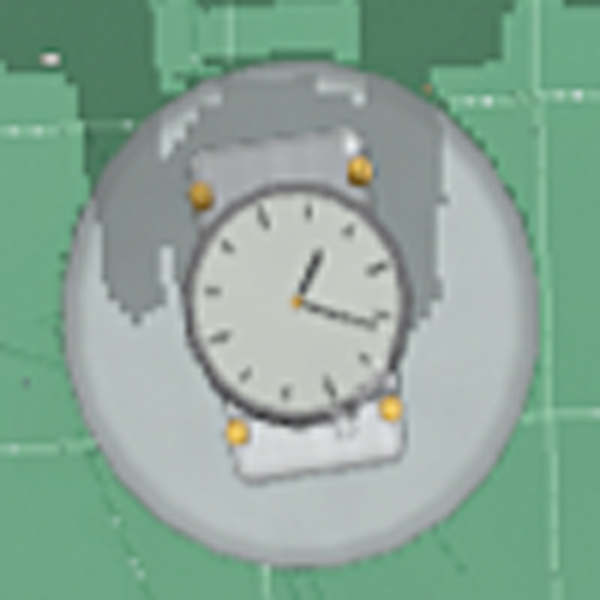

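The crop shows the dialled movement with its hands, the pins in crop pixels at (201,195), (360,171), (237,432), (392,408), and the rest's nest turned relative to the stand.

```bash
python3 - <<'E'
from h import *
c=cam('wrist')
P=np.array([ray(c,(262+x/6,55+y/6),31) for x,y in [(201,195),(360,171),(237,432),(392,408)]])[:,:2];print(P.round(1),P.mean(0))
u=(P[0]+P[1]-P[2]-P[3])/2;v=(P[1]+P[3]-P[0]-P[2])/2
for w in (u,v):print(np.linalg.norm(w),np.degrees(np.arctan2(w[1],w[0])))
print('disc',ray(c,(262+297/6,55+303/6),36)); s=env.state()
def rel(t):
    R=Ro.from_euler('xyz',s['ee_rot'],degrees=True).as_matrix();print(R.T@(np.array(t)-s['ee_pos']))
rel([448,215,60]);rel([448,215,16])
E
```

```text
[[451.9 341.2]
 [476.6 342.6]
 [454.2 306. ]
 [478.9 307.6]] [465.41537461 324.36428335]
35.167953581173784 93.66613624875163
24.74681089079268 3.5150446349292404
disc [465.3872654  323.71446248  36.        ]
[  0.65566415 -16.85151817 156.47712464]
[  0.66252558 -16.85092942 200.47712411]
```

```bash
python3 -m crank '0.6 0 -6 50 0 0 0;0.6 0 -6 55 0 0 0;0.6 0 -5 50 0 0 0;0.6 0 0 25 0 0 0;0.6 0 0 12 0 0 0;0.6 0 0 4 0 0 0;0.6 0 0 0 0 0 0;0.6 0 0 0 0 0 0;0.6 0 0 0 0 0 0'
```

```text
time_s: 8.6
ee_pos: [448.2, 215.3, 21.1]
ee_rot: [179.9, -0.0, 85.4]
force: [0.8, 0.3, -0.6]
gripper_width: 35.4
gripper_force: 12.0
```

```bash
python3 -m crank '0.6 0 0 3 0 0 0;0.6 0 0 1 0 0 0;0.6 0 0 0.5 0 0 0;0.6 0 0 0 0 0 0;0.6 0 0 0 0 0 0'
```

```text
time_s: 9.22
ee_pos: [447.7, 215.1, 15.9]
ee_rot: [180.0, 0.0, 85.4]
force: [0.1, 0.1, -0.9]
gripper_width: 35.2
gripper_force: 12.0
```

```bash
python3 -m crank '0.1 0 0 0 0 0 0;0.1 0 0 0 0 0 0;-0.2 0 0 0 0 0 0;-0.2 0 0 -20 0 0 0;-0.3 0 0 -60 0 0 0;-0.3 50 4 -10 0 0 0;-0.3 60.1 4.9 0 0 0 0;-0.3 0 0 0 0 0 -8.2;-0.3 0 0 0 0 0 0;-0.3 0 0 0 0 0 0' 12 && python3 - <<'E'
from h import *
s=env.state();c=cam('wrist',s);im=grab_frame('wrist');cv2.imwrite('pics/w5.png',im)
print(s['ee_pos'],s['ee_rot'],proj(c,[465.4,324,36]),proj(c,[[465.4,324,36+2]]))
# dial: bright, low-saturation blob near prediction
q=proj(c,[465.4,324,36])[0].astype(int)
g=im[q[1]-45:q[1]+45,q[0]-45:q[0]+45]
m=cv2.inRange(g,(150,160,150),(255,255,255));n,l,st,ce=cv2.connectedComponentsWithStats(m)
for i in range(1,n):
    if st[i,4]>80: print(st[i],ce[i]+q-45, ray(c,ce[i]+q-45,36))
print([(d['point'],d['p']) for d in models.search_frame('dialled_movement','wrist')])
E
```

```text
time_s: 10.48
ee_pos: [465.2, 323.5, 105.7]
ee_rot: [-180.0, 0.0, 93.4]
force: [-0.3, -0.7, -0.4]
gripper_width: 59.2
gripper_force: 0.0
[465.22000873 323.54900185 105.74688172] [-1.79971605e+02  2.80351193e-02  9.34346587e+01] [[320.83843137 253.25851301]] [[320.84043411 254.06397499]]
[   0    0   90   82 5399] [319.49953695 250.30746435] [464.35589586 326.04244503  36.        ]
[29 13 34 12 89] [320.73033708 225.60674157] [464.1494684  343.32299729  36.        ]
[([465.2, 326.9, 36.9], 0.74)]
```

```bash
cat >> h.py <<'E'
def pins(im,c,z,ctr,r=32):
    h=cv2.cvtColor(im,cv2.COLOR_BGR2HSV);m=cv2.inRange(h,(10,140,90),(28,255,255))
    n,l,st,ce=cv2.connectedComponentsWithStats(m);o=[]
    for i in range(1,n):
        X=ray(c,ce[i],z)
        if st[i,4]>=3 and np.hypot(*(X[:2]-ctr))<r: o.append((X[:2].round(1).tolist(),int(st[i,4])))
    return o
E
python3 - <<'E'
from h import *
im=cv2.imread('pics/w5.png');c=cam('wrist');print(env.state()['ee_pos']);print(pins(im,c,31,(465,324)))
E
```

```text
[465.39602208 323.46541627 105.91946672]
[([451.7, 341.5], 14), ([475.8, 343.3], 11), ([453.4, 306.3], 11), ([478.7, 307.7], 11)]
```

```bash
python3 -m crank '-0.3 1 -0.4 35 0 0 0;-0.3 0 0 22 0 0 0;-0.3 0 0 7 0 0 0;-0.3 0 0 2 0 0 0;0.1 0 0 0 0 0 0;0.1 0 0 0 0 0 0;0.6 0 0 0 0 0 0;0.6 0 0 0 0 0 0;0.6 0 0 0 0 0 0' 12
```

```text
time_s: 11.7
ee_pos: [465.3, 325.3, 40.5]
ee_rot: [179.9, -0.0, 93.6]
force: [0.9, 0.2, 3.8]
gripper_width: 34.3
gripper_force: 12.0
```

```bash
python3 -m crank '0.6 0 0 0 0 0 0;0.6 0 0 0 0 0 0'; python3 -m crank '0.6 0 0 -4 0 0 0;0.6 0 0 0 0 0 0;0.6 0 0 0 0 0 0'
```

```text
time_s: 11.95
ee_pos: [465.3, 325.3, 40.4]
ee_rot: [180.0, -0.0, 93.6]
force: [-0.1, 0.6, 4.5]
gripper_width: 33.8
gripper_force: 12.0
time_s: 12.32
ee_pos: [464.8, 324.9, 43.6]
ee_rot: [-180.0, 0.0, 93.6]
force: [-0.3, -0.2, 0.0]
gripper_width: 34.0
gripper_force: 12.0
```

```bash
python3 -m crank '0.6 0 0 -15 0 0 0;0.6 0 0 -30 0 0 0;0.6 0 0 0 0 0 0;0.6 0 0 0 0 0 0';python3 - <<'E'
from h import *
s=env.state();c=cam('wrist',s);im=grab_frame('wrist');cv2.imwrite('pics/w6.png',im)
im4=cv2.imread('pics/w4.png')
f=lambda i:cv2.resize(i[215:365,220:420],(600,450),interpolation=2)
cv2.imwrite('pics/w6c.png',cv2.resize(np.vstack([f(im),f(im4)]),(400,600)))
print(s['ee_pos'],s['force'],s['gripper_width'])
E
```

```text
time_s: 12.82
ee_pos: [464.7, 324.9, 88.9]
ee_rot: [-180.0, 0.0, 93.6]
force: [-0.9, -0.4, -0.4]
gripper_width: 33.9
gripper_force: 12.0
[464.71526947 324.92597774  88.85571769] [-0.85400437 -0.39133424 -0.43070837] 33.93200427818113
```

View pics/w6c.png

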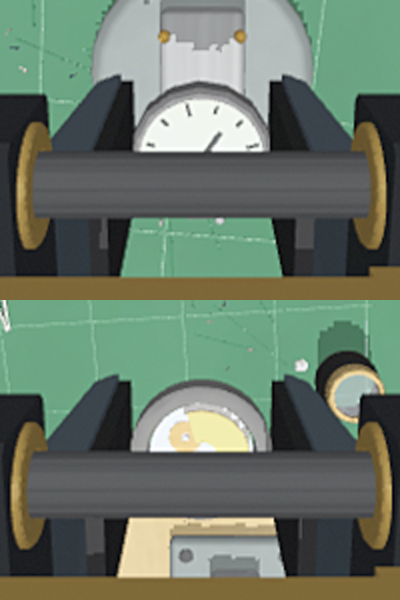

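Both movements are held alike, and the upper half shows the white dial upright in the jaws (rim top at crop row 85, full ≈(320,257)). The rest's nest is now empty.

```bash
python3 - <<'E'
from h import *
s=env.state();c=cam('wrist',s);p=s['ee_pos']
for z in (84.5,80):
  X=ray(c,(320,257.5),z);print(X-p)
c4=(c[0],c[1],c[2]);X=ray(c,(320,255),p[2]-12.5+9);print('bare',X-p)
E
python3 -m crank '0.6 0 0 -20 0 0 8.3;0.6 -50 5 0 0 0 0;0.6 -50 5 0 0 0 0;0.6 -50 5 0 0 0 0;0.6 -50 5 0 0 0 0;0.6 -50 5 0 0 0 0;0.6 -41 4 0 0 0 0;0.6 0 0 0 0 0 0;0.6 0 0 0 0 0 0;0.6 0 0 0 0 0 0'
python3 - <<'E'
from h import *
s=env.state();c=cam('wrist',s);im=grab_frame('wrist');cv2.imwrite('pics/w7.png',im)
print(s['ee_pos'],pins(im,c,28,(470,32)))
E
```

```text
[-1.33213783 17.01611059 -3.82883368]
[-1.25822951 15.67420793 -8.32883368]
bare [-1.41769798 18.38873238 -3.5       ]
time_s: 14.12
ee_pos: [469.8, 33.7, 108.6]
ee_rot: [-180.0, -0.0, 85.4]
force: [0.4, 0.1, -0.0]
gripper_width: 34.1
gripper_force: 12.0
[469.79894864  33.72585077 108.64470951] [([458.7, 51.5], 14), ([483.0, 49.2], 14)]
```

```bash
python3 -m crank '0.6 0 0 35 0 0 0;0.6 0 0 22 0 0 0;0.6 0 0 10 0 0 0;0.6 0 0 2 0 0 0;0.6 0 0 0 0 0 0;0.6 0 0 0 0 0 0;0.6 0 0 0 0 0 0'; python3 -m crank '0.6 0 0 1 0 0 0;0.6 0 0 0 0 0 0;0.6 0 0 0 0 0 0';python3 -m crank '0.6 0 0 1 0 0 0;0.6 0 0 0 0 0 0;0.6 0 0 0 0 0 0'
```

```text
time_s: 15.05
ee_pos: [470.3, 32.7, 40.5]
ee_rot: [179.9, -0.0, 85.3]
force: [-0.8, -0.5, -0.5]
gripper_width: 34.4
gripper_force: 12.0
time_s: 15.42
ee_pos: [469.9, 32.7, 38.9]
ee_rot: [180.0, 0.0, 85.3]
force: [-0.9, -0.2, -0.2]
gripper_width: 34.3
gripper_force: 12.0
time_s: 15.8
ee_pos: [469.9, 32.7, 37.9]
ee_rot: [-180.0, 0.0, 85.3]
force: [-0.2, -0.1, -0.4]
gripper_width: 34.4
gripper_force: 12.0
```

```bash
python3 -m crank '0.6 0.7 0 0 0 0 0;0.6 0 0 0.5 0 0 0;0.6 0 0 0 0 0 0;0.6 0 0 0 0 0 0';python3 -m crank '0.6 0 0 0.5 0 0 0;0.6 0 0 0 0 0 0;0.6 0 0 0 0 0 0'
```

```text
time_s: 16.3
ee_pos: [470.0, 33.5, 37.7]
ee_rot: [180.0, -0.0, 85.3]
force: [-1.0, 0.1, 5.0]
gripper_width: 34.4
gripper_force: 12.0
time_s: 16.68
ee_pos: [470.1, 33.5, 37.7]
ee_rot: [180.0, -0.0, 85.3]
force: [-2.0, -0.4, 9.7]
gripper_width: 34.3
gripper_force: 12.0
```

```bash
python3 -m crank '0.6 0 0 -0.8 0 0 0;0.6 0 0 0 0 0 0;0.15 0 0 0 0 0 0;0.15 0 0 0 0 0 0;-0.3 0 0 0 0 0 0;-0.3 0 0 0 0 0 0;-0.3 0 0 -20 0 0 0;-0.3 0 0 -50 0 0 0;-0.3 0 0 0 0 0 0;-0.3 0 0 0 0 0 0' && python3 - <<'E'
from h import *
s=env.state();c=cam('wrist',s);im=grab_frame('wrist');cv2.imwrite('pics/w8.png',im)
print(s['ee_pos'],pins(im,c,28,(470,32)),proj(c,[469.7,32.5,33]))
print([(d['point'],d['p']) for d in models.search_frame('dialled_movement','wrist')])
g=cv2.medianBlur(cv2.cvtColor(im,cv2.COLOR_BGR2GRAY),3)
for p1,p2 in((100,20),):
  C=cv2.HoughCircles(g[180:320,250:390],cv2.HOUGH_GRADIENT,1.0,10,param1=p1,param2=p2,minRadius=18,maxRadius=42)
  if C is not None:
    for u,v,r in C[0][:4]: print(u+250,v+180,r,ray(c,(u+250,v+180),33))
E
```

```text
time_s: 17.92
ee_pos: [469.5, 33.4, 107.4]
ee_rot: [-180.0, 0.0, 85.3]
force: [0.2, -0.2, -1.2]
gripper_width: 59.2
gripper_force: 0.0
[469.52397953  33.37802728 107.44467848] [([458.8, 51.6], 14), ([483.1, 49.2], 15), ([455.4, 16.5], 13), ([480.4, 13.9], 10)] [[321.02324111 253.18504437]]
[([473.1, 34.8, 33.2], 0.68)]
320.5 254.5 21.8 [469.25620226  31.57467472  33.        ]
```

```bash
python3 -m crank '-0.3 0 0 -15 0 0 0;-0.3 50 -9 0 0 0 0;-0.3 50 -9 0 0 0 0;-0.3 50 -9 0 0 0 0;-0.3 29.3 -9.6 15 0 0 0;-0.3 0 0 0 0 0 -8.3;-0.3 0 0 0 0 0 0;-0.3 0 0 0 0 0 0' && python3 - <<'E'
from h import *
s=env.state();c=cam('wrist',s);im=grab_frame('wrist');cv2.imwrite('pics/w9.png',im)
print(s['ee_pos'],s['ee_rot'],proj(c,[447.7,215,12]))
print([(d['point'],d['p']) for d in models.search_frame('bare_movement','wrist')])
h=cv2.cvtColor(im,cv2.COLOR_BGR2HSV);m=255-cv2.inRange(h,(60,60,0),(95,255,255))
n,l,st,ce=cv2.connectedComponentsWithStats(m)
for i in range(1,n):
    if 300<st[i,4]<5000: print(st[i],ray(c,ce[i],11))
E
```

```text
time_s: 19.02
ee_pos: [448.1, 214.7, 107.2]
ee_rot: [-179.9, 0.0, 93.4]
force: [0.1, -0.8, 0.0]
gripper_width: 59.5
gripper_force: 0.0
[448.10474916 214.74072624 107.18590289] [-1.79941839e+02  2.97299946e-02  9.34379816e+01] [[320.09607492 244.24309867]]
[([448.7, 212.2, 8.7], 0.97)]
[224   0  35 110 611] [384.85333252 349.08821327  11.        ]
[ 175   66   33  180 2025] [350.74449683 282.81568508  11.        ]
[ 296  221   48   48 1779] [447.30664646 214.6488492   11.        ]
```

```bash
python3 -m crank '-0.3 0 -0.6 45 0 0 0;-0.3 0 0 30 0 0 0;-0.3 0 0 12 0 0 0;-0.3 0 0 3.8 0 0 0;-0.3 0 0 0 0 0 0;0.1 0 0 0 0 0 0;0.1 0 0 0 0 0 0;0.6 0 0 0 0 0 0;0.6 0 0 0 0 0 0;0.6 0 0 0 0 0 0' 12
```

```text
time_s: 20.38
ee_pos: [447.9, 215.2, 17.3]
ee_rot: [180.0, -0.0, 93.6]
force: [-0.2, -0.5, 4.4]
gripper_width: 34.9
gripper_force: 12.0
```

```bash
python3 -m crank '0.6 0 0 -5 0 0 0;0.6 0 0 -25 0 0 0;0.6 0 0 -50 0 0 0;0.6 50 12 -5 0 0 0;0.6 58.5 12 0 0 0 0;0.6 0 0 0 0 0 0;0.6 0 0 0 0 0 0;0.6 0 0 0 0 0 0'; python3 - <<'E'
from h import *
s=env.state();c=cam('wrist',s);im=grab_frame('wrist');cv2.imwrite('pics/w10.png',im)
print(s['ee_pos'],s['gripper_width'],pins(im,c,31,(465,324)))
E
```

```text
time_s: 21.38
ee_pos: [464.3, 323.5, 101.6]
ee_rot: [-179.9, 0.1, 93.5]
force: [-1.1, -0.9, -0.3]
gripper_width: 35.4
gripper_force: 12.0
[464.33924001 323.46536723 101.58402972] 35.40958191817403 [([451.4, 341.6], 15), ([475.9, 343.3], 15)]
```

```bash
python3 -m crank '0.6 1 0.4 30 0 0 0;0.6 0 0 18 0 0 0;0.6 0 0 6 0 0 0;0.6 0 0 2 0 0 0;0.6 0 0 0 0 0 0;0.6 0 0 0 0 0 0;0.6 0 0 0 0 0 0'
```

```text
time_s: 22.3
ee_pos: [465.4, 326.0, 46.4]
ee_rot: [180.0, -0.0, 93.6]
force: [0.9, 0.0, -0.0]
gripper_width: 35.5
gripper_force: 12.0
```

```bash
python3 -m crank '0.6 -0.9 -0.4 0 0 0 0;0.6 0 0 2 0 0 0;0.6 0 0 1.2 0 0 0;0.6 0 0 0 0 0 0;0.6 0 0 0 0 0 0';python3 -m crank '0.6 0 0 0.7 0 0 0;0.6 0 0 0 0 0 0;0.6 0 0 0 0 0 0';python3 -m crank '0.6 0 0 0.6 0 0 0;0.6 0 0 0 0 0 0;0.6 0 0 0 0 0 0'
```

```text
time_s: 22.92
ee_pos: [464.9, 325.0, 42.7]
ee_rot: [-180.0, 0.0, 93.6]
force: [-0.1, -0.2, -0.7]
gripper_width: 35.5
gripper_force: 12.0
time_s: 23.3
ee_pos: [464.9, 325.0, 42.0]
ee_rot: [180.0, 0.0, 93.6]
force: [0.4, -0.8, -1.1]
gripper_width: 35.0
gripper_force: 12.0
time_s: 23.68
ee_pos: [464.8, 324.9, 41.4]
ee_rot: [-180.0, 0.0, 93.6]
force: [-0.3, 0.3, -1.3]
gripper_width: 35.3
gripper_force: 12.0
```

```bash
python3 -m crank '0.6 0 0 0.5 0 0 0;0.6 0 0 0 0 0 0;0.6 0 0 0 0 0 0';python3 -m crank '0.6 0 0 0.4 0 0 0;0.6 0 0 0 0 0 0;0.6 0 0 0 0 0 0'
```

```text
time_s: 24.05
ee_pos: [464.9, 324.9, 41.3]
ee_rot: [180.0, -0.0, 93.6]
force: [-1.3, -1.1, 5.4]
gripper_width: 35.1
gripper_force: 12.0
time_s: 24.42
ee_pos: [464.9, 325.0, 41.3]
ee_rot: [180.0, -0.0, 93.6]
force: [-2.5, -0.7, 8.1]
gripper_width: 34.7
gripper_force: 12.0
```

```bash
python3 -m crank '0.6 0 0 -0.8 0 0 0;0.6 0 0 0 0 0 0;0.15 0 0 0 0 0 0;0.15 0 0 0 0 0 0;-0.3 0 0 0 0 0 0;-0.3 0 0 0 0 0 0;-0.3 0 0 -20 0 0 0;-0.3 0 0 -50 0 0 0;-0.3 0 0 -30 0 0 0;-0.3 0 0 0 0 0 0' && python3 -m crank '-0.3 0 0 0 0 0 0;-0.3 0 0 0 0 0 0' && python3 - <<'E'
from h import *
s=env.state();c=cam('wrist',s);im=grab_frame('wrist');cv2.imwrite('pics/w11.png',im)
print(s['ee_pos'],pins(im,c,31,(465,324)))
q=proj(c,[465,324.5,36])[0].astype(int);print(q)
g=cv2.medianBlur(cv2.cvtColor(im,cv2.COLOR_BGR2GRAY),3)[q[1]-50:q[1]+50,q[0]-50:q[0]+50]
C=cv2.HoughCircles(g,cv2.HOUGH_GRADIENT,1.0,10,param1=100,param2=15,minRadius=13,maxRadius=26)
for u,v,r in C[0][:4]: print(u,v,r,ray(c,(u+q[0]-50,v+q[1]-50),36))
E
```

```text
time_s: 25.68
ee_pos: [466.2, 325.9, 143.7]
ee_rot: [179.7, -0.2, 93.6]
force: [0.3, 0.1, -0.1]
gripper_width: 59.4
gripper_force: 0.0
time_s: 25.92
ee_pos: [464.0, 324.4, 139.6]
ee_rot: [-179.8, 0.1, 93.6]
force: [0.0, 0.3, -0.1]
gripper_width: 59.4
gripper_force: 0.0
[463.98434045 324.39860964 139.60937923] [([451.5, 341.6], 12), ([475.9, 343.1], 9), ([478.1, 308.2], 10), ([453.5, 306.4], 10)]
[322 241]
49.5 49.5 23.2 [464.42196925 325.43015285  36.        ]
50.5 14.5 17.7 [463.42963526 352.90940754  36.        ]
```

```bash
python3 -m crank '-0.3 0 0 -50 0 0 8.3;-0.3 -53.5 3.7 0 0 0 0;-0.3 -53.5 3.7 0 0 0 0;-0.3 -53.5 3.7 0 0 0 0;-0.3 -53.5 3.7 0 0 0 0;-0.3 -53.5 3.7 0 0 0 0;-0.3 -53.5 3.7 0 0 0 0;-0.3 -53.5 3.7 0 0 0 0;-0.3 -53.7 3.7 0 0 0 0;-0.3 0 0 0 0 0 0' 30 && python3 -m crank '-0.3 0 0 0 0 0 0;-0.3 0 0 0 0 0 0;-0.3 0 0 0 0 0 0' && python3 - <<'E'
from h import *
s=env.state();c=cam('wrist',s);im=grab_frame('wrist');cv2.imwrite('pics/w12.png',im)
print(s['ee_pos'],proj(c,[[458.3,-104.8,129],[458.3,-104.8,103],[462.2,-57,105]]))
print([(d['point'],d['p']) for d in models.search_frame('thumb_grip','wrist')])
cv2.imwrite('pics/w12c.png',cv2.resize(im[140:340,220:420],(600,600),interpolation=2))
E
```

```text
time_s: 27.22
ee_pos: [458.6, -107.1, 190.5]
ee_rot: [-179.9, 0.0, 85.0]
force: [0.1, 0.8, 0.3]
gripper_width: 59.0
gripper_force: 0.0
time_s: 27.6
ee_pos: [459.1, -103.1, 191.3]
ee_rot: [-180.0, -0.0, 85.4]
force: [-0.6, -0.3, 0.1]
gripper_width: 59.2
gripper_force: 0.0
[ 459.13298136 -103.07543869  191.27076414] [[319.61324413 259.53535474]
 [319.69628789 249.2965781 ]
 [319.76982633 184.13933762]]
[([459.7, -62.1, 100.1], 0.73)]
```

View pics/w12c.png

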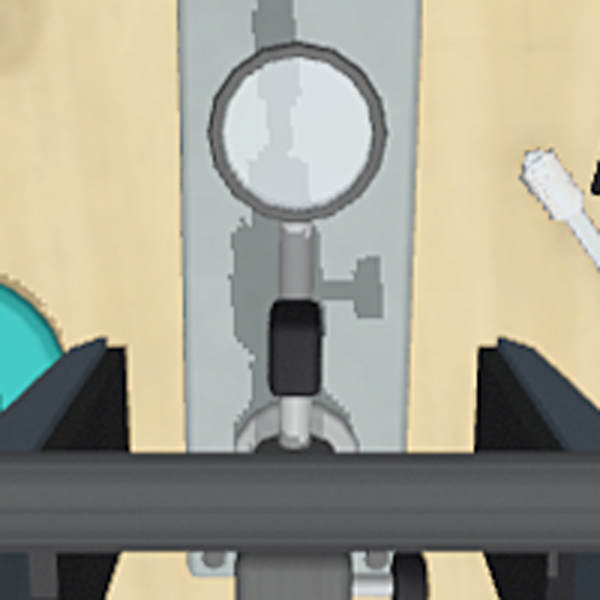

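The black thumb grip is at crop (296,348), about (319,257) full, on the rod between the lens (298,132) and the sleeve's mouth. That is within 2 px of the prediction.

```bash
python3 -m crank '-0.3 -1.5 -1.1 30 0 0 0;-0.3 0 0 25 0 0 0;-0.3 0 0 15 0 0 0;-0.3 0 0 4.8 0 0 0;-0.3 0 0 0 0 0 0;0.3 0 0 0 0 0 0;0.6 0 0 0 0 0 0;0.9 0 0 0 0 0 0;1 0 0 0 0 0 0;1 0 0 0 0 0 0' 35 && python3 -m crank '1 0 0 0 0 0 0;1 0 0 0 0 0 0'
```

```text
time_s: 28.95
ee_pos: [457.5, -105.6, 116.5]
ee_rot: [-180.0, 0.0, 85.3]
force: [-9.3, -0.2, 4.0]
gripper_width: 12.1
gripper_force: 5.0
time_s: 29.2
ee_pos: [457.4, -105.6, 116.6]
ee_rot: [-179.9, 0.0, 85.3]
force: [-1.6, -0.6, 3.0]
gripper_width: 11.8
gripper_force: 35.0
```

```bash
python3 -m crank '1 5 0 0 0 0 0;1 8 0 0 0 0 0;1 8 0 0 0 0 0;1 8 0 0 0 0 0;1 8 0 0 0 0 0;1 8 0 0 0 0 0;1 0 0 0 0 0 0;1 0 0 0 0 0 0;1 0 0 0 0 0 0'
```

```text
time_s: 30.32
ee_pos: [461.3, -60.9, 116.5]
ee_rot: [-180.0, 0.1, 85.3]
force: [-2.7, -4.6, 1.6]
gripper_width: 11.6
gripper_force: 35.0
```

```bash
python3 -m crank '1 8 0 0 0 0 0;1 8 0 0 0 0 0;1 8 0 0 0 0 0;1 8 0 0 0 0 0;1 6 0 0 0 0 0;1 4 0 0 0 0 0;1 2 0 0 0 0 0;1 0 0 0 0 0 0;1 0 0 0 0 0 0;1 0 0 0 0 0 0' && python3 - <<'E'
from h import *
s=env.state();c=cam('wrist',s);im=grab_frame('wrist');cv2.imwrite('pics/w13.png',im)
print(s['ee_pos'],s['force'],np.hypot(s['ee_pos'][0]-457.4,s['ee_pos'][1]+105.6))
g=cv2.medianBlur(cv2.cvtColor(im,cv2.COLOR_BGR2GRAY),3)
q=proj(c,[469.6,32.7,105])[0].astype(int);print(q)
C=cv2.HoughCircles(g[150:270,240:400],cv2.HOUGH_GRADIENT,1.0,10,param1=100,param2=20,minRadius=20,maxRadius=60)
for u,v,r in (C[0][:4] if C is not None else []): print(u+240,v+150,r,ray(c,(u+240,v+150),105))
for n in('scene','side'):
  cv2.imwrite(f'pics/{n}1.png',grab_frame(n));k=cam(n);print(n,proj(k,[[469.6,32.7,100],[455.8,-134.7,100],[456.2,-130,104]]).round(1))
E
```

```text
time_s: 31.58
ee_pos: [465.2, -17.8, 116.5]
ee_rot: [180.0, 0.1, 85.3]
force: [-2.5, -8.0, 1.8]
gripper_width: 11.5
gripper_force: 35.0
[465.23273604 -17.77861789 116.52901612] [-2.53141076 -7.95089454  1.81187713] 88.16998871590093
[321 187]
320.5 191.5 35.7 [469.04513878  30.65096087 105.        ]
325.5 200.5 45.9 [471.15473482  26.02711063 105.        ]
330.5 184.5 32.2 [474.2014116   33.65963319 105.        ]
320.5 177.5 23.8 [469.59273359  37.42702482 105.        ]
scene [[332.9 239.5]
 [368.7 270.3]
 [367.7 268.2]]
side [[314.6 227.3]
 [339.  205.1]
 [338.4 204.8]]
```

```bash
python3 -m crank '1 1.5 0 0 0 0 0;1 0.5 0 0 0 0 0;1 0 0 0 0 0 0;1 0 0 0 0 0 0;1 0 0 0 0 0 0' && python3 - <<'E'
from h import *
s=env.state();im=grab_frame('wrist');cv2.imwrite('pics/w14.png',im)
print(s['ee_pos'],s['force'],np.hypot(s['ee_pos'][0]-457.4,s['ee_pos'][1]+105.6))
u=np.array([.0819,.9966])
def lens(im,c,guess):
    q=proj(c,[*guess,105])[0].astype(int);g=cv2.medianBlur(cv2.cvtColor(im,cv2.COLOR_BGR2GRAY),3)
    a=g[q[1]-60:q[1]+60,q[0]-70:q[0]+70]
    d=abs((-c[1].T@c[2])[2]-105);r0=21.5*c[0][0,0]/d
    C=cv2.HoughCircles(a,cv2.HOUGH_GRADIENT,1.0,5,param1=100,param2=15,minRadius=int(r0*.7),maxRadius=int(r0*1.15))
    print('r0',r0)
    for x,y,r in C[0][:3]:
        X=ray(c,(x+q[0]-70,y+q[1]-60),105)[:2];print(x,y,r,X,X@u)
lens(im,cam('wrist',s),(469.6,32))
s2=dict(ee_pos=np.array([459.13,-103.08,191.27]),ee_rot=np.array([-180,0,85.35]))
lens(cv2.imread('pics/w12.png'),cam('wrist',s2),(462.2,-57))
print('nest',np.array([469.6,32.7])@u)
E
```

```text
time_s: 32.35
ee_pos: [465.4, -15.9, 116.5]
ee_rot: [180.0, 0.1, 85.3]
force: [-1.7, -8.3, 2.6]
gripper_width: 11.6
gripper_force: 35.0
[465.4046538  -15.91814421 116.53858602] [-1.7217605  -8.3042614   2.56073425] 90.0383792683835
r0 43.53159256834592
70.5 57.5 42.5 [469.78798451  33.44501043] 71.80693332994252
65.5 57.5 39.4 [467.33915331  33.64342388] 71.80411289610426
68.5 51.5 39.4 [469.04585662  36.43605183] 74.72702490654189
r0 30.336211458268693
69.5 60.5 24.6 [461.33840794 -57.1944138 ] -19.216337186019743
65.5 57.5 28.9 [458.71315358 -54.89019129] -17.134957358979506
66.5 64.5 29.9 [459.00360835 -59.80833794] -22.012594064584498
nest 71.04906
```

```bash
python3 -m crank '1 0.8 0 0 0 0 0;1 0 0 0 0 0 0;1 0 0 0 0 0 0;1 0 0 0 0 0 0;1 0 0 0 0 0 0' && python3 - <<'E'
from h import *
s=env.state();print(np.hypot(s['ee_pos'][0]-457.4,s['ee_pos'][1]+105.6),s['force'])
print(env.job_done())
E
```

```text
time_s: 33.02
ee_pos: [465.5, -15.1, 116.5]
ee_rot: [180.0, 0.1, 85.3]
force: [-2.4, -7.8, 2.9]
gripper_width: 11.8
gripper_force: 35.0
90.82779363935812 [-2.4244243  -7.83698249  2.93709117]
the job is handed in; nothing more can be done
None
```

The movements have changed places, each lying between the pins of its new nest, and the gripper is holding the lens rod about 90.8 mm out (measured at the gripper; I could not see the ring mark itself) with the lens over the dial; job handed in at 33 s.

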